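# Fit the double lid by feel, then lift off the outer lid alone

## Robot

A 6-joint arm with a two-finger parallel gripper is mounted at the origin on the work surface. World frame = base frame: x ahead of the robot, y to its left, z up, the work surface at z = 0. Lengths are in m, angles in rad, forces in N, time in s.
With the tool pointing down it reaches from about 0.275 to 1 m from the base axis. Payload 8.4 kg.
Tool frame: the origin (TCP) lies on the centre line of the jaws, within the pads' length; the fingertips stand 17 mm ahead of it and the grasp point (between the pads) lies 2 mm behind it (bot.tcp_to_tips is the z of the fingertips in the tool frame, in m); z points along the fingers, y is the line along which they close (so a half turn about z gives the same grasp; the last joint's range is limited). The gripper opens to 85 mm and grips with 20 to 120 N. Pads are 22 mm wide; open, the fingers measure 114 mm over their backs; the gripper's body (76 mm by 85 mm) begins 54 mm behind the grasp point. The pads swing forward as they close: fully open they stand 13 mm farther back than shut.
Start: joints at [1.289, 0.353, 1.633, -0, 1.155, -0.002], TCP at [0.173, 0.601, 0.248] pointing down, gripper open.
Joint ranges: [-2.63, 2.63], [-0.92, 2.1], [0.06, 2.66], [-1.3, 4.44], [0, 2.69], [-3.02, 3.02]. Speed limits (rad/s): [2.22, 2.22, 2.79, 3.14, 3.14, 3.14].

## Interface

Orientations are given as a unit quaternion [x, y, z, w].
In Python, from workcell import bot, hand, kinematics, get_obs, vision, hand_in gives the robot as it stands. The module is installed in compiled form; this text tells all that it offers. Calls block until the motion is done:
- bot.reach(position, orientation): joint-space move of the TCP to a pose.
- bot.servo_line(position, ori=None, velocity=0.15): straight line of the TCP; ori=None keeps the orientation; velocity is the mean speed in m/s.
- bot.goto_joints(angles): joint-space move.
- hand.move_gripper(opening, strength=None): finger opening in m; strength is the grip in N (None keeps the last); returns when the fingers have stopped.
- bot.dwell(seconds).
- kinematics.solve_ik(position, orientation): joint angles nearest the present ones, or None.
- get_obs(): the state.
- vision.read_camera(name): name is "side" or "top"; returns a dict with "frame" (400x640x3 uint8, red, green, blue), "intrinsics" (3x3 intrinsics, pixels), "dist" ([k1, k2, p1, p2, k3] as OpenCV has them; the pictures are not rectified), "view" (4x4, takes a point from world to camera coordinates). Camera axes: x right, y down, z forward; pixel columns grow to the right and rows downward; lengths in m; the calibration is good to about 2 mm. A picture is of the moment at which its call begins. There is no depth.
A pose or a line that the arm cannot do raises bot.IKError and nothing moves.
- hand_in(): hands the job in; it is judged then, once.
The state is a dict: "time_s": time; "joint_pos": joint angles; "joint_vel": joint speeds; "joint_efforts": joint torques, N m; "position": TCP position; "orientation": TCP orientation; "wrist_force": force on the tool from outside, world axes, zero at the start; "ft_torque": the same for the moment, N m; "gripper_width": finger opening in m; "grip_force": force on a finger pad.
Only numpy, scipy, OpenCV 4.12 (cv2) and the standard library are available. Lean on these libraries where they do the work, as an engineer would, in place of code of your own. Each camera call takes 0.05 s, during which the arm holds its last target. There are 200 camera calls.

## Task

Carry the nested double lid by its green-tipped stem from the blue mat to the steel canister and lower it in one piece, so that the outer lid lands on the rim and the inner lid goes on down until you feel the sprung floor inside; press gently so the floor gives about half a centimetre (never to its stop) for half a second, ease off and let go. Then take the outer lid alone by its black collar, lift it until it is right above and clear of the stem, and finish while still holding it level up there, with the inner lid left lying undisturbed on the sprung floor. Leave everything else on the counter alone.

Things in the scene. Friction and masses are not known exactly. Their poses are not given: they have to be found in the camera images.
- canister: Fixed upright round steel canister, open at the top, with an orange band round its side: outer diameter 112 mm, inner diameter 104 mm, 100 mm high. Origin at the centre of its underside, on the counter; z up.
- canister_rim (a point): Centre of the canister's mouth, level with its rim, 100 mm above the counter.
- floor (a joint): Sprung white floor in the canister (level disc, 98 mm wide). Value in m: 0 unpressed, grows as pushed down; stop at 0.015, over 0.0135 counts as rammed. Spring 0.7 N per mm, well damped. Its height differs each time and is not told: unpressed, its top lies 24 to 36 mm below the rim. The inner lid's weight alone sinks it 1.5 to 3 mm.
- inner_lid: Inner lid: loose orange disc, 90 mm wide, 12 mm thick, with a round upright steel stem (16 mm thick, green end) rising to 98 mm above the disc's underside; a cone round the stem's foot (36 mm wide, 8 mm high) centres the outer lid. 135 to 200 g. Origin: centre of its underside; z up the stem. Starts on the blue mat with the outer lid resting on it: lifting the stem lifts both.
- stem_top (a point): Top of the inner lid's stem, on its axis, 98 mm above the disc's underside. Grip the stem by its top 24 mm only: when the floor is deep the collar comes up to 27 mm below the stem top under a gentle press.
- inner_flange (a point): Centre of the upper face of the inner lid's disc, 12 mm above its underside; the outer lid's plate rests here (its origin at this point) while the two are nested.
- outer_lid: Outer lid: loose aluminium plate, 128 mm wide, 4 mm thick, skirt 10 mm deep below its edge (inner diameter 122 mm, fits over the rim), central hole 40 mm wide for the stem, black upright collar round it to hold it by: 50 mm wide, 22 mm high. 150 to 225 g. Origin: centre of the plate's underside, at rim height when fitted; the stem then stands 55 to 69 mm above the plate's top; z up.
- collar_top (a point): Centre of the top of the outer lid's black collar, 26 mm above the outer lid's origin.
- mat: Fixed blue mat, 150 x 150 x 4 mm, on which the double lid starts. Origin at the centre of its underside.
- spice_jar: Bystander: empty glass spice jar, 48 mm wide, 85 mm high. Origin at the centre of its underside.
- pipe_brush: Bystander: steel pipe brush lying on the counter, 204 mm long, 31 mm thick at the head, with a wire loop handle. Origin under its middle, x along it towards the head.
- screw_set: Bystander: grey tray 70 x 110 mm, 40 mm high in all, with three green-headed screws. Origin at the centre of its underside.
- oil_bottle: Bystander: green glass oil bottle, 64 mm wide, 170 mm high. Origin at the centre of its underside.
- mug: Bystander: blue mug, 80 mm wide, 90 mm high, with a handle. Origin at the centre of its underside.
- spare_gasket: Bystander: flat orange gasket ring, 84 mm wide, 8 mm thick. Origin at the centre of its underside.
Mind the look-alikes: they are no part of the job. There is more than one size of the outer_lid; the job needs the middle-sized.

How it is judged:
By the outcome, as a careful person would: the job done as asked, in the order asked, and still so for the second after the job is handed in, while the arm keeps its last pose, push and grip.
It also fails if it takes over 58 s, if anything falls off the work surface, if the arm or the gripper's body presses on something with over 40 N, if the wrist force passes 120 N, or if a joint passes its speed limit or range.

## Working session

There is one attempt and no reset: what is moved stays moved. The work goes in short steps, each a Python script; the robot and the scene stay as the last script left them, time stands still between calls to the robot, and variables do not carry over. Pictures are saved under pics/ and viewed, at most 10 in all, crops included, and the job is handed in when it is done.

```bash
mkdir -p pics; cat > h.py <<'E'
import numpy as np, cv2
from workcell import bot, hand, kinematics, get_obs, vision, hand_in
def shot(n,f):
    c=vision.read_camera(n); cv2.imwrite(f,c["frame"][:,:,::-1]); return c
def ray(c,uv):
    p=cv2.undistortPoints(np.array([[uv]],float),np.array(c["intrinsics"]),np.array(c["dist"]))[0,0]
    V=np.array(c["view"]);R=V[:3,:3];return -R.T@V[:3,3],R.T@np.r_[p,1]
def at_z(c,uv,z):
    o,d=ray(c,uv);return o+d*(z-o[2])/d[2]
def proj(c,P):
    V=np.array(c["view"]);return cv2.projectPoints(np.array(P,float).reshape(-1,1,3),cv2.Rodrigues(V[:3,:3])[0],V[:3,3],np.array(c["intrinsics"]),np.array(c["dist"]))[0][:,0]
E
python3 - <<'E'
from h import *
import pickle
t=shot("top","pics/t0.png");s=shot("side","pics/s0.png")
pickle.dump((t,s),open("c0.pkl","wb"))
for c in(t,s): print(np.round(ray(c,(320,200)),3))
o=get_obs();print(o["time_s"],o["position"],o["orientation"],o["wrist_force"])
E
```

```text
[[ 0.254 -0.013  1.401]
 [ 0.237  0.005 -0.972]]
[[ 0.462  0.94   0.835]
 [ 0.063 -0.792 -0.607]]
0.1 [0.17249183 0.60030545 0.24764417] [ 1.39456195e-01  9.90228045e-01 -6.16478159e-04 -9.56942020e-05] [1.11247508 0.05597996 0.12393133]
```

View pics/t0.png

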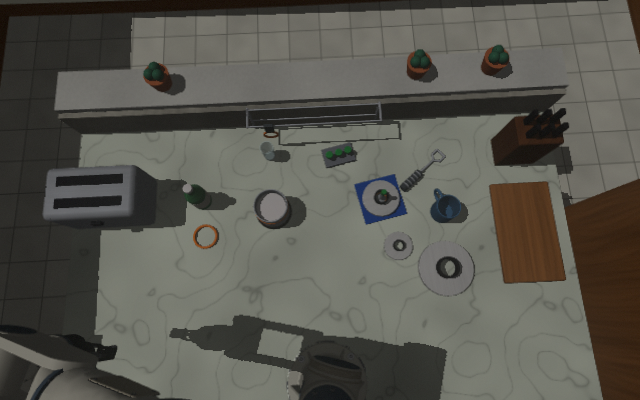

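View pics/s0.png

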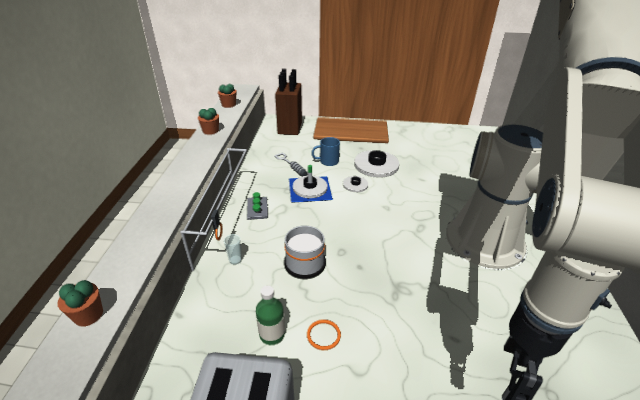

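Top view: candidates for the lid are the one on the blue mat with the green stem at (382,197), a small plain one at (398,246) and a large plain one at (446,268). I choose the middle-sized one on the mat. The canister is at (272,208); the gasket ring at (206,237) is a look-alike for the inner lid. Next is one close crop to check.

```bash
python3 - <<'E'
import cv2,numpy as np
t=cv2.imread("pics/t0.png");s=cv2.imread("pics/s0.png")
def cr(i,x,y,w,h):return cv2.resize(i[y:y+h,x:x+w],(400,300),interpolation=cv2.INTER_CUBIC)
a=np.hstack([cr(t,345,165,80,60),cr(t,235,178,80,60)]);b=np.hstack([cr(s,270,155,80,60),cr(s,265,220,80,60)])
cv2.imwrite("pics/crop0.png",np.vstack([a,b]))
E
```

```text
(no output)
```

View pics/crop0.png

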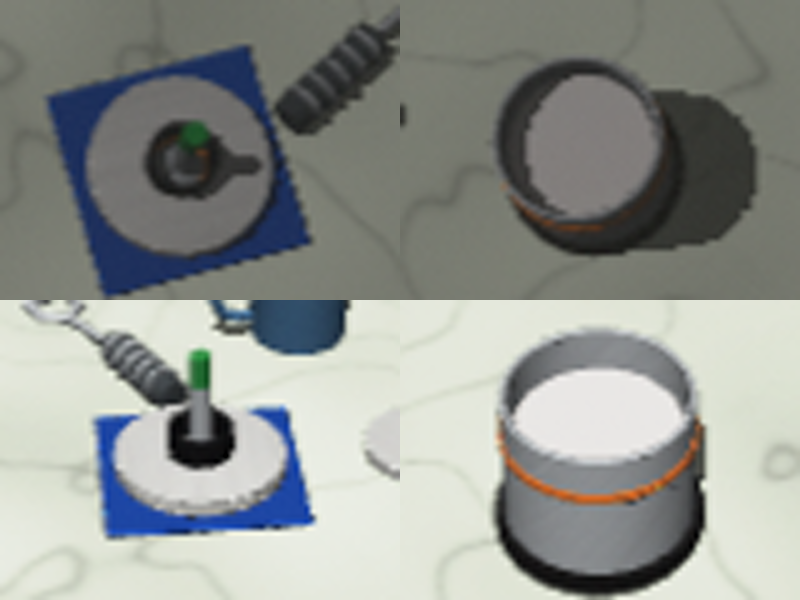

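The lid on the mat has a green-tipped stem in a black collar, so the choice holds. The canister is open, with its white floor visible. Now I'll locate both.

```bash
python3 - <<'E'
from h import *
import pickle
from scipy.optimize import least_squares
t,s=pickle.load(open("c0.pkl","rb"))
px=lambda x,y,x0,y0:(x0+(x+.5)/5-.5,y0+(y+.5)/5-.5)
def tri(a,b):
    f=lambda p:np.r_[proj(t,p)[0]-a,proj(s,p)[0]-b]
    r=least_squares(f,[.5,.1,.1]);return r.x.round(4),r.fun.round(2)
rt,rs=px(182,139.5,235,178),px(198,96,265,220)
st,ss=px(195,133,345,165),px(200,53,270,155)
pt=px(179.5,165,345,165)
print("rim",at_z(t,rt,.1),at_z(s,rs,.1),tri(rt,rs))
print("stem",at_z(t,st,.102),at_z(s,ss,.102),tri(st,ss))
print("plate",at_z(t,pt,.016)) 
print("mat",[at_z(t,px(x,y,345,165),.004).round(3) for x,y in((48,97),(248,46),(311,243),(107,295))])
# overlay
a=np.linspace(0,2*np.pi,40,endpoint=False)
can=tri(rt,rs)[0];can[2]=.1
circ=lambda c,r,z:np.c_[c[0]+r*np.cos(a),c[1]+r*np.sin(a),0*a+z]
# refine canister & lid extents: compare predicted extents
stem=tri(st,ss)[0]
for n,c in(("t",t),("s",s)):
  o=(235,178) if n=="t" else (265,220)
  q=(proj(c,circ(can,.056,.1))-o+.5)*5-.5;print(n,"rim ext",q.min(0).round(),q.max(0).round())
  o=(345,165) if n=="t" else (270,155)
  q=(proj(c,circ(stem,.064,.02))-o+.5)*5-.5;print(n,"plate ext",q.min(0).round(),q.max(0).round())
  q=(proj(c,circ(stem,.008,.102))-o+.5)*5-.5;print(n,"stem ext",q.min(0).round(),q.max(0).round())
E
```

```text
rim [0.56143695 0.15417536 0.1       ] [0.56579798 0.16233565 0.1       ] (array([0.5653, 0.155 , 0.0926]), array([ 0.02, -0.63,  0.52,  0.16]))
stem [ 0.58992458 -0.21610103  0.102     ] [ 0.5930122  -0.21649698  0.102     ] (array([ 0.5914, -0.2163,  0.1017]), array([ 0.  , -0.42,  0.43,  0.14]))
plate [ 0.58971946 -0.21685462  0.016     ]
mat [array([ 0.647, -0.13 ,  0.004]), array([ 0.677, -0.274,  0.004]), array([ 0.532, -0.305,  0.004]), array([ 0.503, -0.161,  0.004])]
t rim ext [95. 51.] [266. 218.]
t plate ext [87. 73.] [271. 251.]
t stem ext [183. 119.] [207. 143.]
s rim ext [100.  22.] [300. 158.]
s plate ext [116. 100.] [289. 199.]
s stem ext [191.  47.] [213.  59.]
```

```bash
python3 - <<'E'
from h import *
import pickle
from scipy.ndimage import map_coordinates,gaussian_filter
t,s=pickle.load(open("c0.pkl","rb"))
a=np.linspace(0,2*np.pi,120,endpoint=False)
circ=lambda c,r,z:np.c_[c[0]+r*np.cos(a),c[1]+r*np.sin(a),0*a+z]
G=[]
for c in(t,s):
  g=gaussian_filter(cv2.cvtColor(c["frame"],cv2.COLOR_RGB2GRAY).astype(float),.7);G.append(np.hypot(cv2.Sobel(g,-1,1,0),cv2.Sobel(g,-1,0,1)))
def sc(i,p,rz):
  return sum(np.minimum(map_coordinates(G[i],proj((t,s)[i],circ(p,r,z))[:,::-1].T,order=1),60).mean() for r,z in rz)
def best(c,rz,nm):
  X=np.arange(-.012,.0121,.001);
  S=[np.array([[sc(i,(c[0]+dx,c[1]+dy),rz) for dy in X] for dx in X]) for i in(0,1)]
  for k,M in(("top",S[0]),("side",S[1]),("both",S[0]/S[0].max()+S[1]/S[1].max())):
    i,j=np.unravel_index(M.argmax(),M.shape);print(nm,k,round(c[0]+X[i],4),round(c[1]+X[j],4),round(M.max(),2))
best((.5635,.157),[(.056,.1),(.052,.1)],"can")
best((.591,-.2163),[(.064,.02)],"plate")
E
python3 -c "
from h import *
print(bot.tcp_to_tips)"
```

```text
can top 0.5645 0.16 119.46
can side 0.5625 0.161 120.0
can both 0.5645 0.16 2.0
plate top 0.585 -0.2143 60.0
plate side 0.599 -0.2053 59.97
plate both 0.594 -0.2143 2.0
0.017
```

```bash
cat > fit.py <<'E'
from h import *
from scipy.ndimage import map_coordinates,gaussian_filter
a=np.linspace(0,2*np.pi,120,endpoint=False)
circ=lambda c,r,z:np.c_[c[0]+r*np.cos(a),c[1]+r*np.sin(a),0*a+z]
def best(cams,c,rz,nm,w=.012):
  X=np.arange(-w,w+1e-4,.001);S=[]
  for cam in cams:
    g=gaussian_filter(cv2.cvtColor(cam["frame"],cv2.COLOR_RGB2GRAY).astype(float),.7);G=np.sqrt(np.hypot(cv2.Sobel(g,-1,1,0),cv2.Sobel(g,-1,0,1)))
    M=np.array([[sum(map_coordinates(G,proj(cam,circ((c[0]+dx,c[1]+dy),r,z))[:,::-1].T,order=1).mean() for r,z in rz) for dy in X] for dx in X]);S.append(M/M.max())
  for k,M in[(str(i),m) for i,m in enumerate(S)]+[("all",sum(S))]:
    W=np.exp((M/M.max()-1)*150);W/=W.sum();print(nm,k,(c[0]+(W.sum(1)*X).sum()).round(4),(c[1]+(W.sum(0)*X).sum()).round(4))
E
python3 - <<'E'
from fit import *
import pickle
cs=pickle.load(open("c0.pkl","rb"))
best(cs,(.5635,.157),[(.056,.1),(.052,.1)],"can")
best(cs,(.591,-.2163),[(.064,.02)],"plate")
E
```

```text
can 0 0.5629 0.157
can 1 0.5658 0.1606
can all 0.5643 0.1585
plate 0 0.5893 -0.2155
plate 1 0.5933 -0.2099
plate all 0.5907 -0.215
```

```bash
python3 - <<'E'
from h import *
r=2**-.5
q=None
for k in([r,r,0,0],[r,-r,0,0]):
  for p in([.591,-.216,.22],[.5643,.1585,.28]):
    j=kinematics.solve_ik(p,k);print(k,None if j is None else np.round(j,2))
E
```

```text
[0.7071067811865476, 0.7071067811865476, 0, 0] [-0.35  0.39  1.65 -0.    1.1  -0.35]
[0.7071067811865476, 0.7071067811865476, 0, 0] [ 0.27  0.26  1.68 -0.    1.19  0.27]
[0.7071067811865476, -0.7071067811865476, 0, 0] [-0.35  0.39  1.65 -0.    1.1   2.79]
[0.7071067811865476, -0.7071067811865476, 0, 0] [ 0.27  0.26  1.68 -0.    1.19 -2.87]
```

```bash
python3 - <<'E'
from h import *
q=[2**-.5,2**-.5,0,0];x,y=.591,-.216
bot.reach([x,y,.24],q); hand.move_gripper(.045,40)
F=[]
for _ in range(5): F.append(get_obs()["wrist_force"]);bot.dwell(.02)
print("free",np.round(F,2)[:, 2])
bot.servo_line([x,y,.125],velocity=.12);bot.servo_line([x,y,.098],velocity=.05)
print(get_obs()["wrist_force"])
hand.move_gripper(0.0,60)
o=get_obs();print(o["gripper_width"],o["grip_force"],o["wrist_force"],o["position"])
bot.servo_line([x,y,.148],velocity=.06);bot.dwell(.3)
o=get_obs();print(o["gripper_width"],o["wrist_force"],o["ft_torque"],o["position"],o["time_s"])
import pickle
t=shot("top","pics/t1.png");s=shot("side","pics/s1.png");pickle.dump((t,s),open("c1.pkl","wb"))
i=[cv2.resize(cv2.imread(f)[b:b+100,a:a+120],(400,333),interpolation=2) for f,a,b in(("pics/t1.png",330,150),("pics/s1.png",250,110))]
cv2.imwrite("pics/g1.png",np.hstack(i))
E
```

```text
free [ 0.72 -0.8   0.08 -0.09 -0.08]
[-0.685889   -0.39409777 -0.68758135]
0.013733884393705926 58.5732901096344 [-2.25182031 -0.52393273  4.36748474] [ 0.59086632 -0.21607261  0.09840443]
0.013810132762621136 [-0.01257554  0.21970629 -3.0067168 ] [ 0.03607354 -0.01618294  0.01233324] [ 0.59088132 -0.21596196  0.14771791] 7.3333
```

View pics/g1.png

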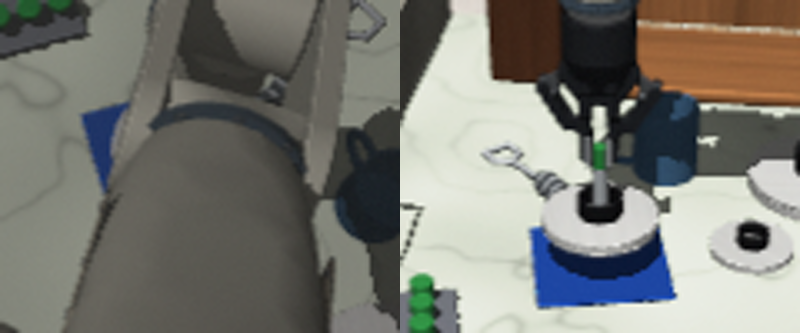

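The lid is lifted level and the stem is held in the pads. Next I move it over the canister and compare it there with the side camera.

```bash
python3 - <<'E'
from fit import *
import pickle
c1=pickle.load(open("c1.pkl","rb"));zp=.02+.0493
best([c1[1]],(.591,-.214),[(.064,zp)],"plate lifted, side")
bot.servo_line([.591,-.216,.24],velocity=.12)
bot.servo_line([.5643,.1585,.24],velocity=.15)
bot.servo_line([.5643,.1585,.215],velocity=.08);bot.dwell(.4)
o=get_obs();print(o["position"],o["time_s"],o["gripper_width"])
F=[]
for _ in range(15): F.append(get_obs()["wrist_force"]);bot.dwell(.02)
print(np.mean(F,0),np.std(F,0))
t=shot("top","pics/t2.png");s=shot("side","pics/s2.png");pickle.dump((t,s),open("c2.pkl","wb"))
zp=o["position"][2]-.0984+.02
best([s],(.5665,.160),[(.064,zp)],"plate hover side")
i=cv2.resize(cv2.imread("pics/s2.png")[130:290,240:370],(585,600)[::1],interpolation=2) if 0 else cv2.resize(cv2.imread("pics/s2.png")[150:290,220:390],None,fx=4,fy=4,interpolation=2)
cv2.imwrite("pics/g2.png",i)
E
```

```text
plate lifted, side 0 0.5912 -0.2039
plate lifted, side all 0.5912 -0.2039
[0.56440977 0.15856742 0.21527278] 11.8583 0.013588169776638653
[ 0.0967026  -0.0594696  -3.48379199] [0.52194667 0.48022191 0.41078623]
plate hover side 0 0.5666 0.1616
plate hover side all 0.5666 0.1616
```

View pics/g2.png

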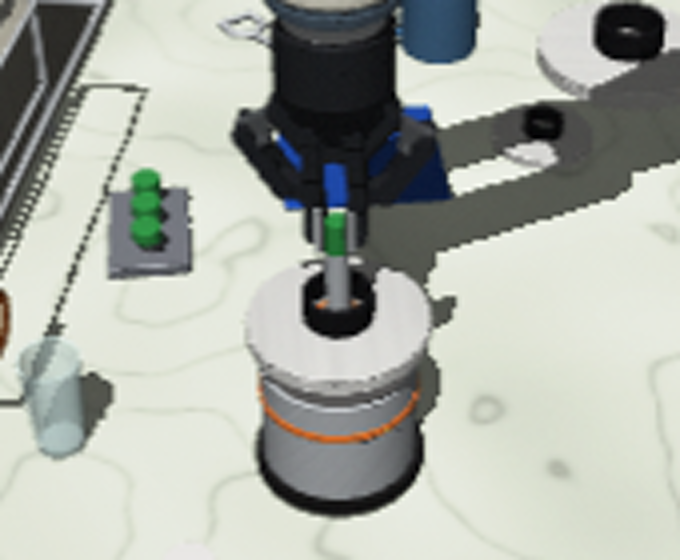

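The side view shows the lid over the canister, with the plate centre at (338,320) and the canister axis at (340,430), about 1 mm apart. Now I lower it step by step while reading the force.

```bash
python3 - <<'E'
from h import *
from scipy.optimize import curve_fit
x,y=.5638,.1578
def F(n=8):
    f=[];z=[]
    for _ in range(n): o=get_obs();f.append(o["wrist_force"]);z.append(o["position"][2]);bot.dwell(.015)
    return np.mean(f,0),np.mean(z)
bot.servo_line([x,y,.19],velocity=.05)
bot.servo_line([x,y,.183],velocity=.02)
bot.servo_line([x,y,.176],velocity=.02);bot.dwell(.2)
f,z0=F(15);base=f[2];print("after landing",f.round(2),z0)
D=[];z=.176
while z>.1525:
    z-=.001;bot.servo_line([x,y,z],velocity=.02);bot.dwell(.06)
    f,za=F();D.append((za,f[2]))
    if abs(f[0])>6 or abs(f[1])>6: print("lateral",f);break
    if f[2]-base>2.3: break
D=np.array(D);print(D.round(4).tolist())
h=lambda z,zc,b:b+700*np.maximum(zc-z,0)
p,_=curve_fit(h,D[:,0],D[:,1],p0=[D[-1,0]+.003,base]);print("contact,base",p,get_obs()["time_s"])
np.save("p.npy",p)
E
```

```text
after landing [-0.02 -0.11 -1.73] 0.17609508383396782
[[0.175, -1.9449], [0.174, -1.9589], [0.173, -1.8029], [0.172, -1.5931], [0.171, -1.8022], [0.17, -1.6311], [0.169, -1.6111], [0.168, -1.7903], [0.1671, -1.1447], [0.166, -0.209], [0.165, 0.4391], [0.164, 0.8488]]
contact,base [ 0.16801447 -1.76347056] 19.6083
```

```bash
python3 - <<'E'
from h import *
x,y=.5638,.1578;zc,b=np.load("p.npy")
def F(n=12):
    f=[];z=[]
    for _ in range(n): o=get_obs();f.append(o["wrist_force"][2]);z.append(o["position"][2]);bot.dwell(.015)
    return np.mean(f),np.mean(z)
bot.servo_line([x,y,zc-.0052],velocity=.02);bot.dwell(.35);print("press",F(20))
z=zc+b/700
bot.servo_line([x,y,z],velocity=.01);bot.dwell(.2);print("eased",F())
hand.move_gripper(.05,20);bot.dwell(.2);print("open",F(),get_obs()["gripper_width"])
bot.servo_line([x,y,.215],velocity=.08)
hand.move_gripper(.085)
print(get_obs()["time_s"])
import pickle
s=shot("side","pics/s3.png");pickle.dump(s,open("c3.pkl","wb"))
cv2.imwrite("pics/g3.png",cv2.resize(cv2.imread("pics/s3.png")[150:290,220:390],None,fx=4,fy=4,interpolation=2))
E
```

```text
press (np.float64(1.8075392444853293), np.float64(0.1628191972443309))
eased (np.float64(-0.1434297127725426), np.float64(0.1654414026688212))
open (np.float64(-0.03801927603939127), np.float64(0.16549474972723835)) 0.050522368396713216
23.4083
```

View pics/g3.png

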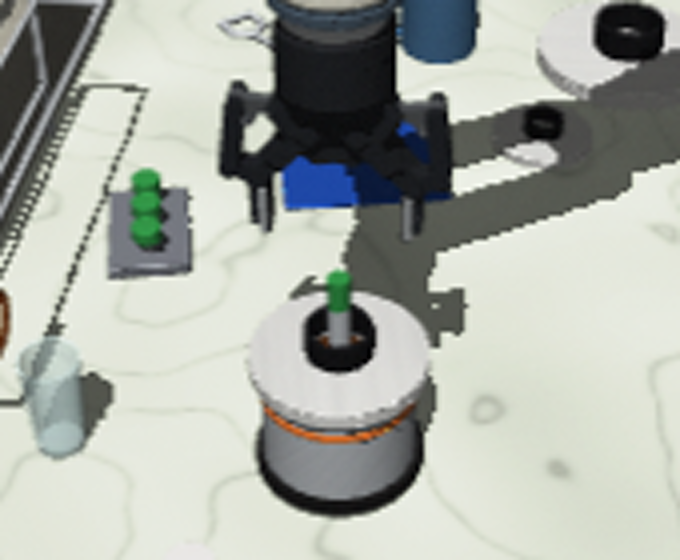

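The outer lid sits level on the rim, with the stem centred in the collar (340,335), and the fingers are open above it. Now the collar.

```bash
python3 - <<'E'
from fit import *
import pickle
best([pickle.load(open("c3.pkl","rb"))],(.5665,.160),[(.064,.104)],"outer side (bias +.0025,+.003)")
x,y=.5638,.1578
bot.servo_line([x,y,.16],velocity=.08);bot.servo_line([x,y,.124],velocity=.04)
print("down",get_obs()["wrist_force"])
hand.move_gripper(.0,50)
o=get_obs();print(o["gripper_width"],o["grip_force"],o["wrist_force"],o["position"])
bot.servo_line([x,y,.134],velocity=.02);bot.dwell(.3)
f=np.mean([(get_obs()["wrist_force"],bot.dwell(.015))[0] for _ in range(12)],0);print("lift 10mm",f)
bot.servo_line([x,y,.235],velocity=.05);bot.dwell(.4)
o=get_obs();f=np.mean([(get_obs()["wrist_force"],bot.dwell(.015))[0] for _ in range(12)],0);print(f,o["gripper_width"],o["position"],o["time_s"])
s=shot("side","pics/s4.png")
cv2.imwrite("pics/g4.png",cv2.resize(cv2.imread("pics/s4.png")[140:285,220:390],None,fx=4,fy=4,interpolation=2))
E
```

```text
outer side (bias +.0025,+.003) 0 0.5654 0.1613
outer side (bias +.0025,+.003) all 0.5654 0.1613
down [-0.36464359  0.39998552 -0.04313848]
0.04872460932640469 50.817856807261705 [-2.91813788  0.03970015  8.22501983] [0.56382328 0.15782796 0.12476754]
lift 10mm [-0.1333942  -0.17279875 -1.69879847]
[ 0.16400931  0.08917657 -1.65961384] 0.04862509471627351 [0.56378317 0.15778964 0.23495447] 29.5083
```

View pics/g4.png

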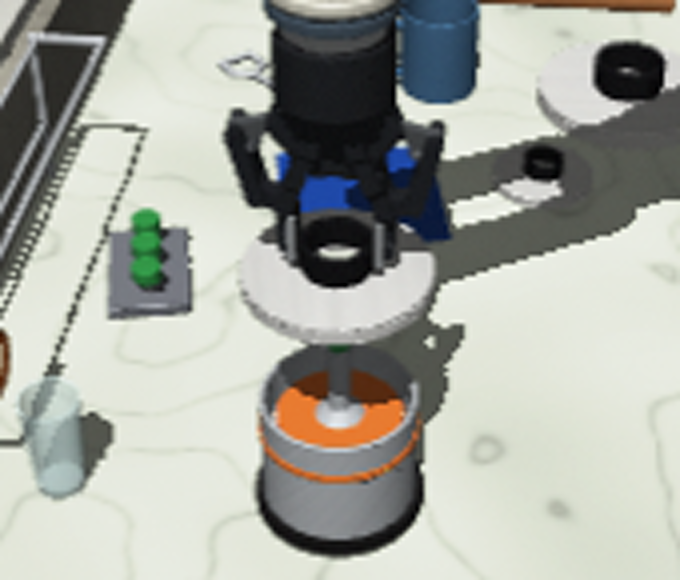

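The outer lid is held level at (338,280), 32 mm clear of the stem. The inner lid lies flat in the canister.

```bash
python3 -c "
from h import *
print(hand_in())"
```

```text
the job is handed in; nothing more can be done
None
```

I handed the job in at about 29.5 s of robot time (limit 58 s): I pressed the floor about 5 mm, left the inner lid lying on it, and the arm still holds the outer lid level about 32 mm above the stem; the hand-in returned no verdict.

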